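Strays back into their shelf trays

ROBOT

A 6-joint arm with a two-finger parallel gripper is mounted at the origin on the work surface. World frame = base frame: x ahead of the robot, y to its left, z up, the work surface at z = 0. Lengths are in m, angles in rad, forces in N, time in s.
With the tool pointing down it reaches from about 0.35 to 0.975 m from the base axis. Payload 4.9 kg.
Tool frame: the origin (TCP) lies between the finger pads; the fingertips stand 22 mm ahead of it and the grasp point (between the pads) lies 3 mm ahead of it; z points along the fingers, y is the line along which they close (so a half turn about z gives the same grasp; the last joint's range is limited). The gripper opens to 85 mm and grips with 20 to 120 N. Pads are 22 mm wide; open, the fingers measure 114 mm over their backs; the gripper's body (76 mm by 85 mm) begins 54 mm behind the grasp point. The pads swing forward as they close: fully open they stand 13 mm farther back than shut.
Start: joints at [1.071, 0.053, 1.613, -0, 1.476, -0.119], TCP at [0.232, 0.58, 0.214] pointing down, gripper open.
Joint ranges: [-3.01, 3.01], [-1.01, 2.22], [0.06, 2.58], [-1.02, 4.17], [0.09, 2.62], [-3.14, 3.14]. Speed limits (rad/s): [2.57, 2.57, 3.14, 3.14, 3.14, 3.14].

INTERFACE

Orientations are given as a unit quaternion [w, x, y, z].
In Python, from plant import state, grab_frame, get_calibration, job_done, recognise, regions_of gives the robot as it stands.
- The arm moves only by the tool apply_moves, never from a script. Its argument "targets" is a list of rows, each an object with "translation": the shift along the tool's x, y, z normalised to -1 to 1, where 1 is 100 mm, a list of three; "twist": the turn about the tool's z normalised to -1 to 1, where 1 is 0.1 rad; "hand": the opening, from 0 (shut) to 1 (fully open). A call has 1 to 8 rows; each row shifts and turns the commanded pose from where the row before left it, along the tool's axes as they then stand; what a row does not reach is not made up. A row lasts 1/10 s, in which the tool goes at most 50 mm and 8.59 degrees, less where a joint would pass 70% of its speed; a pose out of reach is approached as far as the arm can. A call with a number of a shift or a turn outside -1 to 1 is refused whole. A call with a gripper value outside its range is refused whole. The fingers move at their own pace and stop on an object; the grip force is fixed at half the most. Time passes only in rows, so rows that do not move let the fingers close. It gives the time, the measured TCP pose, the force, the opening and the grip force at its end, in the units of the state.
- state(): the state, without advancing time (a new reading comes with each control period).
- grab_frame(name): name is "scene" or "top"; returns the picture (420x560x3 uint8, red, green, blue); there is no depth.
- get_calibration(name): a dict with "camera_matrix" (3x3 intrinsics, pixels), "pose" (4x4, takes a point from camera to world coordinates). Camera axes: x right, y up, looking along -z (the intrinsics and any distortion apply to the point x, -y, -z); pixel columns grow to the right and rows downward; lengths in m; the calibration is good to about 2 mm. A picture is of the moment at which its call begins. get_calibration takes no time and is no camera call.
- job_done(): hands the job in; it is judged then, once.
Trained networks look in the newest picture that a camera, given by its name, has taken for a name from the list of things; names that differ only in an ending like _2 or _b are one class to them, and where a whole thing is asked for, a point or a joint stands for the part that bears it (a point fixed in the world has none). Each returns a list of dicts, best first, with "score" (0 to 1); they miss things now and then, are a little off and sometimes report something else, mostly with a low value. They report only what shows in the picture. A call takes as long as a camera call. They do not tell look-alikes from the thing itself.
- recognise(camera, query): "point" ([x, y, z] in m, in world coordinates, good to about 4 mm: the middle of the surface that is visible of it).
- regions_of(camera, query): "pixels" (420x560 bool, what is visible of it).
The state is a dict: "time": time; "joint_pos": joint angles; "joint_vel": joint speeds; "joint_efforts": joint torques, N m; "tool_pos": TCP position; "tool_rot": TCP orientation; "contact_force": force on the tool from outside, world axes, zero at the start; "ft_torque": the same for the moment, N m; "gripper_width": opening from 0.0 (shut) to 1.0 (fully open); "grasp_force": force on a finger pad.
Only numpy, scipy, OpenCV 4.12 (cv2) and the standard library are available. Lean on these libraries where they do the work, as an engineer would, in place of code of your own. Each camera call takes 0.05 s, during which the arm holds its last target. There are 200 camera calls.

TASK

A jar, a square tin, a tea carton and a small bottle have been left about on the stockroom bench. Stand each one upright in the empty place of the cardboard shelf tray that already holds its own kind, flat on the tray's floor; set them down gently, never drop or topple them. Leave the label roll and the coffee cup where they stand, and do not knock or press on the trays and the stock already packed in them.

Things in the scene. Friction and masses are not known exactly. Their poses are not given: they have to be found in the camera images.
- jar_mid (a point): the loose round glass jar with a paper band and a steel twist-off lid: straight-sided cylinder to grip, 62 mm diameter, 84 mm high, about 0.26 kg. Point: its centre, half-way up (42 mm above its foot); z up. Starts standing upright on the bench.
- tin_mid (a point): the loose square metal tea tin: body 56 x 56 mm and 78 mm high, with a round lid 46 mm across on top, 88 mm high in all, about 0.14 kg. Point: half-way up on its axis (44 mm above its foot); x and y square to its sides, z up. Starts standing upright on the bench.
- carton_mid (a point): the loose white tea-bag carton with a grey printed band: 80 mm along its x, 46 mm along its y (grip across this), 78 mm high, about 0.07 kg. Point: its centre, half-way up (39 mm above its foot); z up. Starts standing upright on the bench.
- bottle_mid (a point): the loose small amber glass bottle with a black cap: body 42 mm diameter and straight up to 58 mm above its foot, shoulder above, cap 26 mm across, 96 mm high in all, about 0.11 kg. Point: half-way up on its axis (48 mm above its foot); z up. Starts standing upright on the bench.
- tray_jar: shelf tray holding one jar like the loose jar. Fixed card tray: floor top at z 3 mm, rim at 25 mm (45 to 55 at the far +x end). Origin: bench level, under the middle of its EMPTY place; +x along the tray to its stock, y across. The empty place is 82 x 82 mm inside, 10 mm free all round; the packed jar is centred at x +72 mm, fast, as tall as the loose one.
- tray_tin: shelf tray holding one square tin like the loose tin. Fixed card tray: floor top at z 3 mm, rim at 25 mm (45 to 55 at the far +x end). Origin: bench level, under the middle of its EMPTY place; +x along the tray to its stock, y across. The empty place is 76 x 76 mm inside, 10 mm free all round a tin square to the tray; the packed tin is centred at x +66 mm, fast, as tall as the loose one.
- tray_carton: shelf tray holding one tea carton like the loose one. Fixed card tray: floor top at z 3 mm, rim at 25 mm (45 to 55 at the far +x end). Origin: bench level, under the middle of its EMPTY place; +x along the tray to its stock, y across. The empty place is 100 (x) by 66 (y) mm inside, 10 mm free all round a carton standing with its long side along x; the packed one is centred at x +90 mm, fast, equally tall.
- tray_bottle: shelf tray holding two small bottles like the loose one. Fixed card tray: floor top at z 3 mm, rim at 25 mm (45 to 55 at the far +x end). Origin: bench level, under the middle of its EMPTY place; +x along the tray to its stock, y across. The empty place is 62 x 62 mm inside, 10 mm free all round; the packed bottles are centred at x +52 and +96 mm, fast, as tall as the loose one.
- roll_mid (a point): a loose roll of white labels standing on its end, 72 mm diameter, 56 mm high, among the stray items. Not to be moved. Point: its centre, half-way up.
- cup_mid (a point): a loose white coffee cup, 64 mm across the rim plus a handle, 58 mm high, among the stray items. Not to be moved. Point: on its axis, half-way up.
There are look-alikes about, which are no part of the job. What is shaped like the part that bears carton_mid but blue is not meant.

How it is judged:
At the end, for the whole second after the job is handed in: Each stray stands upright (within 0.1 rad) and at rest on the floor of the tray of its own kind, inside the empty place (centre within 14 mm of the place's middle along and across the tray, height within 5 mm); label roll and cup are within 30 mm of where they started (x of jar_mid in the frame of tray_jar between -0.014 and 0.014 m and y of jar_mid in the frame of tray_jar between -0.014 and 0.014 m and z of jar_mid in the frame of tray_jar between 0.04 and 0.05 m and angle between each of jar_mid, tin_mid, carton_mid, bottle_mid's own z axis and vertical below 0.1 rad and linear speed of each of jar, tin, carton, bottle below 0.02 m/s and x of tin_mid in the frame of tray_tin between -0.014 and 0.014 m and y of tin_mid in the frame of tray_tin between -0.014 and 0.014 m and z of tin_mid in the frame of tray_tin between 0.042 and 0.052 m and x of carton_mid in the frame of tray_carton between -0.014 and 0.014 m and y of carton_mid in the frame of tray_carton between -0.014 and 0.014 m and z of carton_mid in the frame of tray_carton between 0.037 and 0.047 m and x of bottle_mid in the frame of tray_bottle between -0.014 and 0.014 m and y of bottle_mid in the frame of tray_bottle between -0.014 and 0.014 m and z of bottle_mid in the frame of tray_bottle between 0.046 and 0.056 m and distance of each of roll_mid, cup_mid from where it was at the start of the episode below 0.03 m); the robot touches nothing.
It fails at once if a stray is toppled (leans more than 0.6 rad) (angle between any of jar_mid, tin_mid, carton_mid, bottle_mid's own z axis and vertical above 0.6 rad).
It fails at once if a stray is dropped (out of the fingers and falling faster than 0.5 m/s, a fall of over about 13 mm) or slammed on its tray (over 60 N) ((linear speed of jar above 0.5 m/s and contact force between the fingers and jar below 0.05 N) or (linear speed of tin above 0.5 m/s and contact force between the fingers and tin below 0.05 N) or (linear speed of carton above 0.5 m/s and contact force between the fingers and carton below 0.05 N) or (linear speed of bottle above 0.5 m/s and contact force between the fingers and bottle below 0.05 N) or contact force between jar and tray_jar above 60 N or contact force between tin and tray_tin above 60 N or contact force between carton and tray_carton above 60 N or contact force between bottle and tray_bottle above 60 N).
It fails at once if the robot knocks or presses on a tray or its stock (over 20 N) (contact force between any of the arm, the fingers and tray_jar above 20 N or contact force between any of the arm, the fingers and tray_tin above 20 N or contact force between any of the arm, the fingers and tray_carton above 20 N or contact force between any of the arm, the fingers and tray_bottle above 20 N).
It fails at once if the label roll or the cup is pushed away (more than 30 mm) (distance of any of roll_mid, cup_mid from where it was at the start of the episode above 0.03 m).
It also fails if it takes over 104 s, if anything falls off the work surface, if the arm or the gripper's body presses on something with over 40 N, if the wrist force passes 120 N, or if a joint passes its speed limit or range.

## Working session

There is one attempt and no reset: what is moved stays moved. The work goes in short steps, Python scripts to look and compute and a tool call to move; the robot and the scene stay as the last step left them, time stands still between calls to the robot, and variables do not carry over. Pictures are saved under pics/ and viewed, at most 14 in all, crops included, and the job is handed in when it is done.

Besides the shell and the picture viewer there is one more tool, called as name(argument=value, ...), one argument or row to a line, values as JSON. apply_moves: Moves the arm, as the interface text tells. Its arguments: {"type":"object","properties":{"targets":{"type":"array"}},"required":["targets"]}

```bash
mkdir -p pics; cat > h.py <<'E'
import numpy as np,cv2
from plant import *
def save(cam,name,crop=None,s=1):
    f=grab_frame(cam)
    if crop: f=f[crop[1]:crop[3],crop[0]:crop[2]]
    f=cv2.resize(f,None,fx=s,fy=s,interpolation=cv2.INTER_CUBIC)
    cv2.imwrite('pics/'+name,f[:,:,::-1])
def proj(cam,p):
    c=get_calibration(cam);q=np.linalg.inv(c['pose'])@np.append(p,1);v=c['camera_matrix']@np.array([q[0],-q[1],-q[2]]);return v[:2]/v[2]
def ray(cam,u,z):
    c=get_calibration(cam);K=c['camera_matrix'];T=c['pose']
    d=np.linalg.inv(K)@[u[0],u[1],1];d=T[:3,:3]@[d[0],-d[1],-d[2]];o=T[:3,3]
    return o+d*(z-o[2])/d[2]
E
python3 - <<'E'
from h import *
np.set_printoptions(precision=3,suppress=True)
save('scene','s0.png');save('top','t0.png')
print(state())
for c in('top','scene'):
    print(c,get_calibration(c))
    for n in ['jar_mid','tin_mid','carton_mid','bottle_mid','tray_jar','tray_tin','tray_carton','tray_bottle','roll_mid','cup_mid']:
        print(n,[(round(d['score'],2),np.round(d['point'],3).tolist(),proj(c,d['point']).round().tolist()) for d in recognise(c,n)])
E
```

```text
{'time': 0.1, 'joint_pos': array([ 1.071,  0.053,  1.614, -0.   ,  1.476, -0.119]), 'joint_vel': array([-0.   ,  0.   , -0.003, -0.   , -0.003,  0.001]), 'joint_efforts': array([  0.   , -39.49 , -37.136,  -0.   ,   0.004,   0.   ]), 'tool_pos': array([0.232, 0.58 , 0.213]), 'tool_rot': array([-0.   ,  0.189,  0.982, -0.001]), 'contact_force': array([ 0.263, -0.055, -0.478]), 'ft_torque': array([ 0.011, -0.   ,  0.029]), 'grasp_force': 0.0, 'gripper_width': 1.0031441980184728}
top {'camera_matrix': array([[397.59 ,   0.   , 274.264],
       [  0.   , 397.59 , 207.496],
       [  0.   ,   0.   ,   1.   ]]), 'pose': array([[-0.007,  0.996, -0.09 ,  0.332],
       [-1.   , -0.006,  0.004,  0.016],
       [ 0.004,  0.09 ,  0.996,  1.121],
       [ 0.   ,  0.   ,  0.   ,  1.   ]])}
jar_mid [(0.94, [0.441, -0.245, 0.083], [372.0, 201.0])]
tin_mid [(0.66, [0.436, -0.392, 0.079], [427.0, 203.0])]
carton_mid [(0.94, [0.336, 0.342, 0.081], [147.0, 243.0]), (0.82, [0.464, 0.379, 0.076], [135.0, 194.0]), (0.56, [0.234, 0.264, 0.076], [177.0, 282.0])]
bottle_mid [(0.55, [0.452, 0.248, 0.067], [18
[... 594 characters left out ...]
  [-0.002,  0.485,  0.875,  0.882],
       [ 0.   ,  0.   ,  0.   ,  1.   ]])}
jar_mid [(0.96, [0.454, -0.232, 0.07], [201.0, 163.0])]
tin_mid [(0.6, [0.455, -0.388, 0.073], [156.0, 133.0])]
carton_mid [(0.96, [0.245, 0.273, 0.071], [427.0, 211.0]), (0.74, [0.356, 0.352, 0.077], [437.0, 266.0])]
bottle_mid [(0.81, [0.464, 0.257, 0.066], [371.0, 281.0])]
tray_jar [(0.92, [0.641, 0.284, 0.001], [332.0, 365.0])]
tray_tin [(0.62, [0.664, -0.08, 0.026], [192.0, 269.0])]
tray_carton [(0.61, [0.697, -0.251, 0.028], [128.0, 238.0])]
tray_bottle [(0.78, [0.685, 0.11, 0.022], [252.0, 329.0])]
roll_mid [(0.6, [0.46, -0.062, 0.054], [254.0, 204.0])]
cup_mid [(0.73, [0.456, 0.09, 0.036], [307.0, 241.0])]
```

View pics/t0.png

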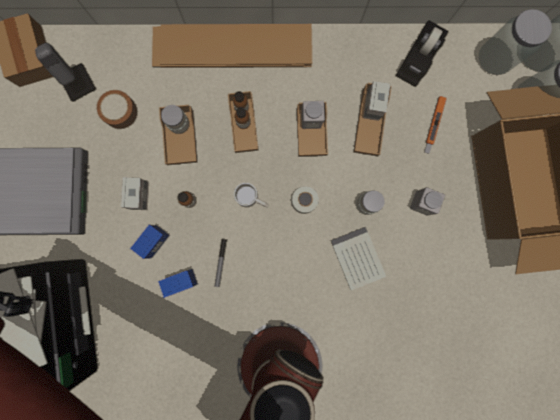

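View pics/s0.png

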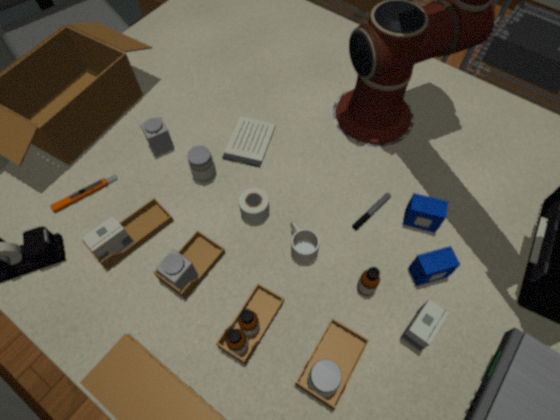

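The top view shows the trays: jar (179,135), bottle (243,122), tin (312,128) and carton (373,120). The strays are a white carton (133,194), bottle (187,199), jar (372,202) and tin (429,202). The cup is at (247,195) and the roll at (305,200). There are three carton candidates: white at (133,194), blue at (149,242) and blue at (177,283). The white one fits the description because blue is excluded. I'll confirm it in enlarged crops.

```bash
python3 - <<'E'
from h import *
f=cv2.imread('pics/t0.png')
a=cv2.resize(f[78:170,152:402],None,fx=3.2,fy=3.2,interpolation=cv2.INTER_CUBIC)
b=np.hstack([cv2.resize(f[170:235,x:x+65],None,fx=4,fy=4,interpolation=cv2.INTER_CUBIC) for x in (110,0+345,400)])
cv2.imwrite('pics/a.png',a);cv2.imwrite('pics/b.png',b)
grab_frame('top')
for n in ['tray_jar','tray_tin','tray_carton','tray_bottle','carton_mid','tin_mid','jar_mid','bottle_mid']:
    for d in regions_of('top',n):
        m=d['pixels'];ys,xs=np.nonzero(m)
        r=cv2.minAreaRect(np.c_[xs,ys].astype(np.float32))
        print(n,round(d['score'],2),m.sum(),xs.min(),xs.max(),ys.min(),ys.max(),np.round(r[0],1),np.round(r[1],1),round(r[2],1))
E
```

```text
tray_jar 0.83 1928 159 197 105 164 [178.6 134. ] [59.8 34.2] 83.5
tray_jar 0.17 506 234 267 183 207 [248.4 198.4] [33.2 23. ] 53.1
tray_tin 0.91 1635 297 327 101 156 [311.9 128.4] [55.2 29.8] 88.3
tray_carton 0.85 1966 354 390 82 155 [372.1 117.8] [28.1 73.8] 8.7
tray_bottle 0.93 1482 228 257 91 153 [243.  121.5] [61.9 25.5] 84.1
carton_mid 0.76 890 121 149 177 210 [135.  193.5] [33. 28.] 90.0
carton_mid 0.72 783 131 168 225 258 [149.6 241.6] [23.7 34.9] 37.6
carton_mid 0.71 637 159 197 269 296 [178.3 282.4] [17.7 37.2] 70.6
tin_mid 0.65 694 410 444 188 214 [427.  201.5] [29.4 25.6] 18.4
jar_mid 0.72 527 356 384 191 214 [370.  202.5] [22.4 28.2] 63.4
jar_mid 0.39 557 234 267 182 207 [248.7 198.2] [34.3 23.4] 53.7
bottle_mid 0.83 277 178 197 191 208 [187.5 199.5] [17. 19.] 90.0
```

View pics/a.png

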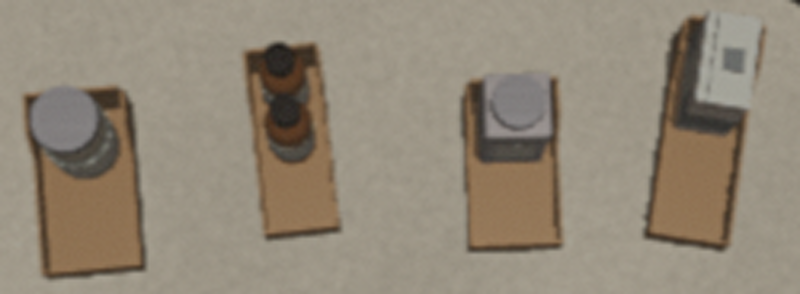

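View pics/b.png

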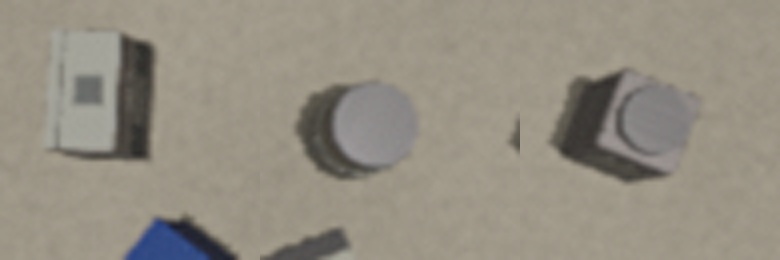

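The crops confirm the grey-topped white carton at (133,194), with its long side roughly along world x, so it is the one meant. The jar is at (372,202), and the tin at (429,202) is rotated by about 15–20°. Next I'll fit 3D models to the masks from both cameras.

```bash
cat > fit.py <<'E'
from h import *
from scipy.optimize import minimize
S=4
def box(x0,x1,y0,y1,z0,z1): return np.array([[x,y,z] for x in(x0,x1) for y in(y0,y1) for z in(z0,z1)])
def cyl(r,z0,z1,cx=0): 
    t=np.linspace(0,2*np.pi,24); return np.array([[cx+r*np.cos(a),r*np.sin(a),z] for a in t for z in(z0,z1)])
P={'jar_mid':lambda c=0:[cyl(.031,0,.084,c)],
'tin_mid':lambda c=0:[box(c-.028,c+.028,-.028,.028,0,.078),cyl(.023,.078,.088,c)],
'carton_mid':lambda c=0:[box(c-.04,c+.04,-.023,.023,0,.078)],
'bottle_mid':lambda c=0:[cyl(.021,0,.058,c),np.r_[cyl(.021,.058,.058,c),cyl(.013,.07,.07,c)],cyl(.013,.07,.096,c)],
'roll_mid':lambda c=0:[cyl(.036,0,.056,c)]}
T={'tray_jar':(.041,.041,['jar_mid',.072],.103),'tray_tin':(.038,.038,['tin_mid',.066],.094),'tray_carton':(.05,.033,['carton_mid',.09],.130),'tray_bottle':(.031,.031,['bottle_mid',.052,.096],.117)}
def parts(n,e=0,t=.002):
    if n in P: return P[n]()
    a,w,s,end=T[n]
    o=[box(-a-t,end+e,-w-t,w+t,0,.025),box(end+e-.003,end+e,-w-t,w+t,0,.05)]
    for c in s[1:]:
        o+=[p+[0,0,.003] for p in P[s[0]](c)]
    return o
def sil(cam,n,q):
    x,y,th=q[:3];R=np.array([[np.cos(th),-np.sin(th),0],[np.sin(th),np.cos(th),0],[0,0,1]])
    c=get_calibration(cam);im=np.zeros((420*S,560*S),np.uint8)
    for p in parts(n,*(q[3:4])):
        p=p@R.T+[x,y,0]
        k=(np.c_[p,np.ones(len(p))]@np.linalg.inv(c['pose']).T)[:,:3]*[1,-1,-1]
        v=k@c['camera_matrix'].T;v=(v[:,:2]/v[:,2:]+.5)*S
        h=cv2.convexHull(v.astype(np.float32)); cv2.fillConvexPoly(im,np.round(h).astype(np.int32),255)
    return cv2.resize(im,(560,420),interpolation=cv2.INTER_AREA)/255.
def iou(a,m): return np.minimum(a,m).sum()/np.maximum(a,m).sum()
def fit(n,q0,masks,steps=(.01,.01,.1,.01)):
    f=lambda q:-sum(iou(sil(c,n,q),m) for c,m in masks.items())
    q0=np.array(q0,float);N=len(q0);sx=np.vstack([q0]+[q0+np.eye(N)[i]*steps[i] for i in range(N)])
    r=minimize(f,q0,method='Nelder-Mead',options=dict(initial_simplex=sx,xatol=2e-4,fatol=1e-4,maxfev=150))
    return r.x,-r.fun/len(masks)
E
cat > run1.py <<'E'
from fit import *
np.set_printoptions(precision=4,suppress=True)
I={'jar_mid':(.43,-.245,0),'tin_mid':(.43,-.39,.3),'carton_mid':(.46,.38,0),'bottle_mid':(.45,.25,0),'roll_mid':(.447,-.07,0),
'tray_jar':(.61,.28,-.1+.2,.004),'tray_tin':(.63,-.09,0,.004),'tray_carton':(.64,-.25,-.15,.004),'tray_bottle':(.64,.1,.1,.004)}
for c in('top','scene'): grab_frame(c)
tot={}
for n,q0 in I.items():
    M={}
    for c in('top','scene'):
        best=None
        for d in regions_of(c,n):
            s=iou(sil(c,n,q0),d['pixels'])
            if best is None or s>best[0]: best=(s,d['pixels'])
        if best and best[0]>.15: M[c]=best[1].astype(float)
    for k in [['top'],['scene'],['top','scene']]:
        if all(c in M for c in k):
            q,s=fit(n,q0,{c:M[c] for c in k}); print(n,k,q,round(s,3))
    tot[n]=q
vis={c:grab_frame(c) for c in('top','scene')}
for c,im in vis.items():
    big=cv2.resize(im[:,:,::-1],None,fx=3,fy=3)
    for n,q in tot.items():
        a=(cv2.resize(sil(c,n,q),None,fx=3,fy=3)>.5).astype(np.uint8)
        cs,_=cv2.findContours(a,cv2.RETR_EXTERNAL,cv2.CHAIN_APPROX_NONE);cv2.drawContours(big,cs,-1,(0,255,0),1)
    cv2.imwrite(f'ov_{c}.png',big)
b=cv2.imread('ov_top.png')[230:650,330:1350];cv2.imwrite('pics/ov_t.png',cv2.resize(b,None,fx=.78,fy=.78,interpolation=cv2.INTER_AREA))
b=cv2.imread('ov_scene.png')[320:1220,240:1380];cv2.imwrite('pics/ov_s.png',cv2.resize(b,None,fx=.66,fy=.66,interpolation=cv2.INTER_AREA))
E
python3 run1.py
```

```text
jar_mid ['top'] [ 0.441  -0.2473  0.0653] 0.924
jar_mid ['scene'] [ 0.445  -0.2435 -0.1168] 0.903
jar_mid ['top', 'scene'] [ 0.4419 -0.2474 -0.0801] 0.905
tin_mid ['top'] [ 0.4438 -0.4049  1.1628] 0.936
tin_mid ['scene'] [ 0.4458 -0.4044  1.177 ] 0.943
tin_mid ['top', 'scene'] [ 0.4451 -0.405   1.176 ] 0.931
carton_mid ['top'] [ 0.4694  0.392  -0.0274] 0.956
carton_mid ['scene'] [ 0.4718  0.3928 -0.0254] 0.966
carton_mid ['top', 'scene'] [ 0.4706  0.3926 -0.0215] 0.951
bottle_mid ['top'] [0.4545 0.2505 0.0225] 0.898
bottle_mid ['scene'] [0.4588 0.253  0.0423] 0.936
bottle_mid ['top', 'scene'] [0.4557 0.2523 0.0505] 0.891
roll_mid ['top'] [ 0.4505 -0.0696  0.0225] 0.959
roll_mid ['scene'] [ 0.4538 -0.0703  0.0317] 0.935
roll_mid ['top', 'scene'] [ 0.4518 -0.0702  0.0433] 0.931
tray_jar ['top'] [0.603  0.2781 0.1008 0.0074] 0.966
tray_jar ['scene'] [0.6064 0.2788 0.0866 0.0034] 0.978
tray_jar ['top', 'scene'] [0.605  0.2786 0.0897 0.005 ] 0.965
tray_tin ['top'] [ 0.6197 -0.0972  0.0303  0.0075] 0.964
tray_tin ['scene'] [ 0.6243 -0.0964  0.0461  0.004 ] 0.966
tray_tin ['top', 'scene'] [ 0.6209 -0.0972  0.0371  0.0073] 0.949
tray_carton ['top'] [ 0.6364 -0.2588 -0.1681  0.0092] 0.959
tray_carton ['scene'] [ 0.6403 -0.2569 -0.1676  0.0049] 0.964
tray_carton ['top', 'scene'] [ 0.6382 -0.2584 -0.1632  0.0063] 0.954
tray_bottle ['top'] [0.6272 0.0943 0.1082 0.0074] 0.957
tray_bottle ['scene'] [0.6294 0.0949 0.096  0.0052] 0.943
tray_bottle ['top', 'scene'] [0.6284 0.0948 0.1051 0.0066] 0.948
```

View pics/ov_t.png

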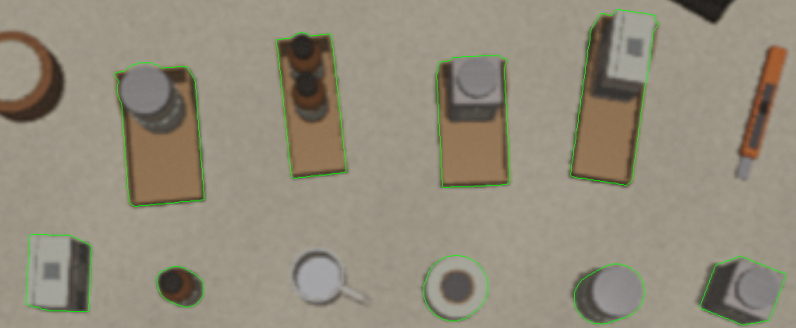

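View pics/ov_s.png

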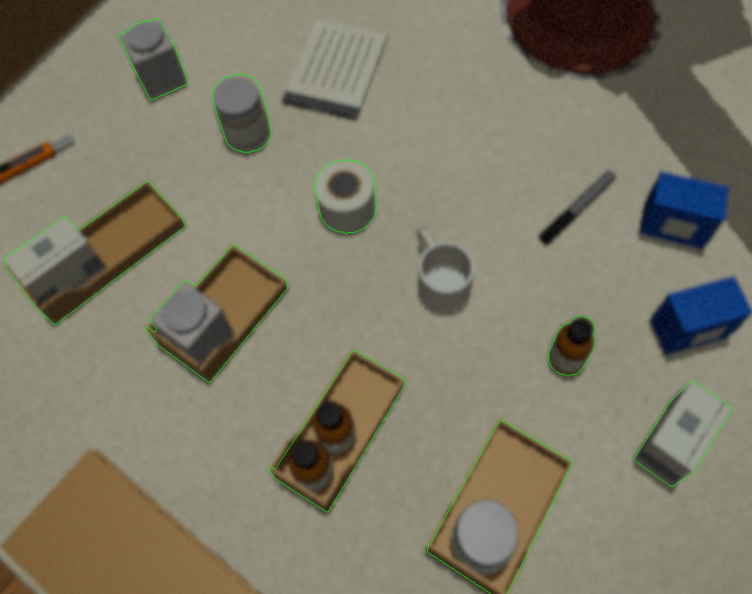

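The overlays match the outlines closely, and the per-camera fits agree within about 4 mm. Sizes and reach are consistent. I'll write a planning helper and then start with the carton, which is nearest the arm.

```bash
cat > go.py <<'E'
import sys
from h import *
# go.py x y z psi [rows]: rows in tool axes from measured pose; psi=angle of tool y
X,Y,Z,psi=map(float,sys.argv[1:5])
s=state();w,a,b,c=s['tool_rot'];p=np.array(s['tool_pos'])
yv=np.array([2*(a*b-w*c),1-2*(a*a+c*c)]);ps=np.arctan2(yv[1],yv[0])
zt=[2*(a*c+w*b),2*(b*c-w*a),1-2*(a*a+b*b)]
d=np.array([X,Y,Z])-p;dp=(psi-ps+np.pi/2)%np.pi-np.pi/2
n=int(sys.argv[5]) if len(sys.argv)>5 else int(max(1,np.ceil(np.linalg.norm(d)/.045),np.ceil(abs(dp)/.09)))
print('t',round(s['time'],2),'pos',p.round(4),'psi',ps.round(3),'zt',np.round(zt,3),'w',round(s['gripper_width'],3),'F',np.round(s['contact_force'],1),'g',round(s['grasp_force'],1),'j',np.round(s['joint_pos'],2))
t=ps
for i in range(n):
    D=d/n; v=[-np.sin(t)*D[0]+np.cos(t)*D[1],np.cos(t)*D[0]+np.sin(t)*D[1],-D[2]];t+=dp/n
    print([float(round(k*10,3)) for k in v],round(-dp/n*10,3))
E
python3 go.py .4706 .3925 .18 1.549
```

```text
t 2.65 pos [0.2323 0.5802 0.2139] psi 1.19 zt [-0. -0. -1.] w 1.0 F [-0.3 -0.3  0. ] g 0.0 j [ 1.07  0.05  1.61 -0.    1.48 -0.12]
[-0.416, -0.122, 0.048] -0.513
[-0.409, -0.144, 0.048] -0.513
[-0.401, -0.164, 0.048] -0.513
[-0.392, -0.185, 0.048] -0.513
[-0.382, -0.205, 0.048] -0.513
[-0.371, -0.224, 0.048] -0.513
[-0.359, -0.243, 0.048] -0.513
```

apply_moves(
  targets=[
    {"translation":[-0.416,-0.122,0.048],"twist":-0.513,"hand":1},
    {"translation":[-0.409,-0.144,0.048],"twist":-0.513,"hand":1},
    {"translation":[-0.401,-0.164,0.048],"twist":-0.513,"hand":1},
    {"translation":[-0.392,-0.185,0.048],"twist":-0.513,"hand":1},
    {"translation":[-0.382,-0.205,0.048],"twist":-0.513,"hand":1},
    {"translation":[-0.371,-0.224,0.048],"twist":-0.513,"hand":1},
    {"translation":[-0.359,-0.243,0.048],"twist":-0.513,"hand":1},
    {"translation":[0,0,0],"twist":0,"hand":0.85},
  ],
)

```text
time: 3.45
tool_pos: [0.4738, 0.389, 0.1795]
tool_rot: [0.0, 0.013, 1.0, -0.001]
contact_force: [-0.3, 0.5, 0.2]
gripper_width: 0.864
grasp_force: 0.0
```

```bash
python3 go.py .4706 .3925 .057 1.549 4
```

```text
t 3.45 pos [0.4738 0.389  0.1795] psi 1.544 zt [ 0.    -0.002 -1.   ] w 0.864 F [-0.3  0.5  0.2] g 0.0 j [ 0.57  0.05  1.68 -0.    1.42 -0.98]
[0.008, 0.009, 0.306] -0.013
[0.008, 0.009, 0.306] -0.013
[0.008, 0.009, 0.306] -0.013
[0.008, 0.009, 0.306] -0.013
```

apply_moves(
  targets=[
    {"translation":[0.008,0.009,0.306],"twist":0,"hand":0.85},
    {"translation":[0.008,0.009,0.306],"twist":0,"hand":0.85},
    {"translation":[0.008,0.009,0.306],"twist":0,"hand":0.85},
    {"translation":[0.008,0.009,0.306],"twist":0,"hand":0.85},
    {"translation":[0,0,0],"twist":0,"hand":0.85},
    {"translation":[0,0,0],"twist":0,"hand":0.5},
    {"translation":[0,0,0],"twist":0,"hand":0.4},
    {"translation":[0,0,0],"twist":0,"hand":0.3},
  ],
)

```text
time: 4.25
tool_pos: [0.4689, 0.3971, 0.0606]
tool_rot: [0.002, 0.011, 1.0, 0.001]
contact_force: [-0.3, 0.2, -0.2]
gripper_width: 0.342
grasp_force: 0.0
```

```bash
python3 go.py .4706 .3925 .057 1.549 1
```

```text
t 4.25 pos [0.4689 0.3971 0.0606] psi 1.549 zt [ 0.004  0.002 -1.   ] w 0.342 F [-0.3  0.2 -0.2] g 0.0 j [ 0.58  0.16  1.76  0.    1.21 -0.97]
[-0.018, -0.046, 0.036] 0.001
```

```bash
python3 - <<'E'
from h import *
save('scene','c1.png',(340,180,540,360),3)
print(state())
E
```

```text
{'time': 4.3, 'joint_pos': array([ 5.81551641e-01,  1.64344277e-01,  1.76044860e+00, -7.87120068e-04,
        1.21325479e+00, -9.67523303e-01]), 'joint_vel': array([-0.00285579, -0.00394585, -0.0025609 , -0.01563924,  0.01982574,
        0.00103055]), 'joint_efforts': array([ 1.66997083e+00, -3.65090990e+01, -3.09031677e+01,  7.10357409e-01,
       -8.06511641e-01, -1.23554963e-02]), 'tool_pos': array([0.46885173, 0.39675296, 0.06056905]), 'tool_rot': array([1.67644265e-03, 1.07233865e-02, 9.99940864e-01, 6.83646154e-04]), 'contact_force': array([-1.20671903, -2.10274702,  5.11363879]), 'ft_torque': array([-0.39027074,  0.17720247, -0.02235641]), 'grasp_force': 2.062338464311324, 'gripper_width': 0.3048368899678703}
```

View pics/c1.png

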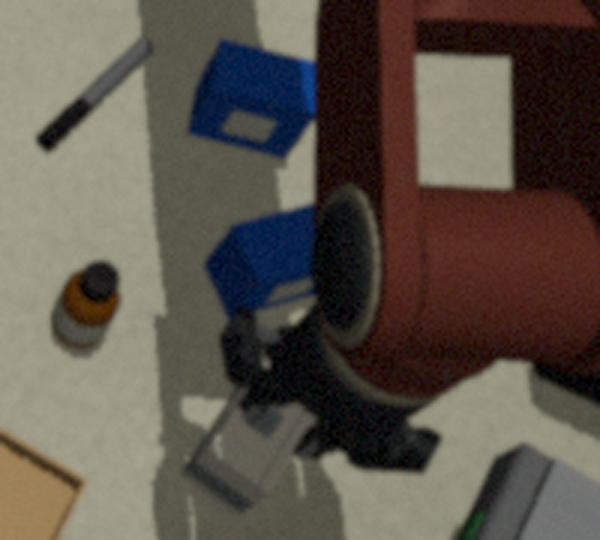

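```bash
python3 - <<'E'
from fit import *
s=state();p=s['tool_pos']
for d in ([0,0,0],[0,.023,0],[0,-.023,0],[.04,0,.02],[.04,.023,.02],[.04,-.023,.02]): print(d,((proj('scene',np.array(p)+d)-[340,180])*3).round())
grab_frame('scene');grab_frame('top')
M={}
for c in('top','scene'):
    for d in regions_of(c,'carton_mid'):
        v=iou(sil(c,'carton_mid',(.4706,.3925,-.02)),d['pixels']);print(c,d['score'],v)
print(s['gripper_width'],s['grasp_force'],s['time'])
E
```

```text
[0, 0, 0] [267. 430.]
[0, 0.023, 0] [299. 451.]
[0, -0.023, 0] [237. 410.]
[0.04, 0, 0.02] [248. 473.]
[0.04, 0.023, 0.02] [281. 495.]
[0.04, -0.023, 0.02] [217. 451.]
top 0.88 0.0
top 0.79 0.5068650095321895
scene 0.78 0.0
scene 0.75 0.0
0.3048368899678703 2.062338464311324 4.3
```

apply_moves(
  targets=[
    {"translation":[0,0,0],"twist":0,"hand":0.2},
    {"translation":[0,0,0],"twist":0,"hand":0},
    {"translation":[0,0,0],"twist":0,"hand":0},
    {"translation":[0,0,0],"twist":0,"hand":0},
  ],
)

```text
time: 4.9
tool_pos: [0.4699, 0.3973, 0.0651]
tool_rot: [0.002, 0.011, 1.0, 0.001]
contact_force: [-7.1, -6.7, 24.3]
gripper_width: 0.003
grasp_force: 11.4
```

```bash
python3 - <<'E'
from h import *
save('top','c2.png',(80,140,240,260),5)
s=state();print(s['gripper_width'],s['grasp_force'],s['tool_pos'],s['contact_force'],s['ft_torque'])
E
```

```text
0.00256592221694189 11.343753444962204 [0.4699097  0.39732063 0.06507529] [-7.96139453 -6.19382093 23.73649236] [-1.23034052  1.36889379 -0.04198725]
```

View pics/c2.png

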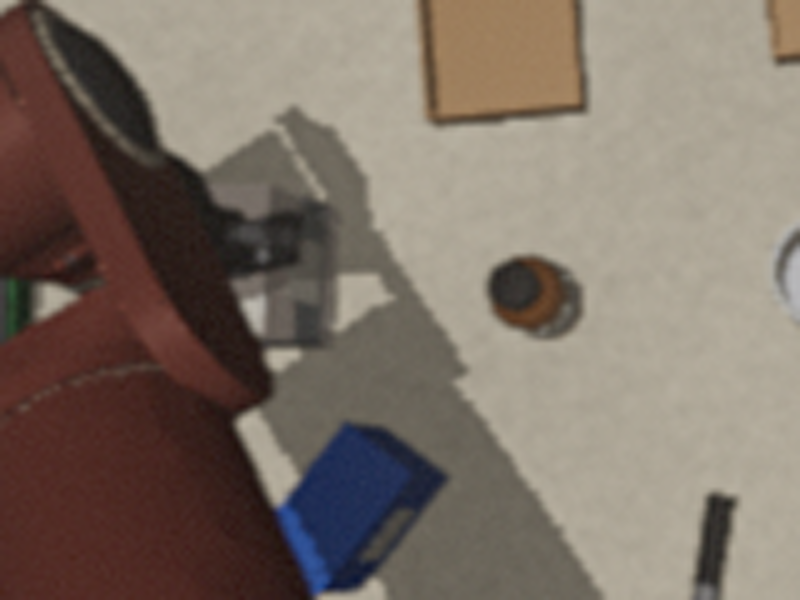

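```bash
python3 - <<'E'
from h import *
p=np.array([.469,.397,.0606])
for n,(c,o,s) in {'c1':('scene',[340,180],3),'c2':('top',[80,140],5)}.items():
  for z in (-.022,.0,.05,.1,.15):
    print(n,z,[((proj(c,p+[0,y,z])-o)*s).round().tolist() for y in(-.057,0,.057)])
E
```

```text
c1 -0.022 [[184.0, 389.0], [258.0, 439.0], [334.0, 490.0]]
c1 0.0 [[192.0, 380.0], [268.0, 431.0], [346.0, 483.0]]
c1 0.05 [[212.0, 359.0], [292.0, 411.0], [376.0, 466.0]]
c1 0.1 [[234.0, 334.0], [320.0, 389.0], [409.0, 447.0]]
c1 0.15 [[259.0, 307.0], [351.0, 365.0], [447.0, 426.0]]
c2 -0.022 [[371.0, 268.0], [267.0, 269.0], [163.0, 270.0]]
c2 0.0 [[359.0, 263.0], [253.0, 264.0], [146.0, 265.0]]
c2 0.05 [[329.0, 251.0], [218.0, 252.0], [106.0, 252.0]]
c2 0.1 [[297.0, 237.0], [179.0, 238.0], [62.0, 239.0]]
c2 0.15 [[260.0, 222.0], [137.0, 223.0], [13.0, 224.0]]
```

apply_moves(
  targets=[
    {"translation":[0,0,0],"twist":0,"hand":0.3},
    {"translation":[0,0,0],"twist":0,"hand":0.5},
    {"translation":[0,0,0],"twist":0,"hand":0.7},
    {"translation":[0,0,0],"twist":0,"hand":0.9},
    {"translation":[0,0,0],"twist":0,"hand":1.0},
  ],
)

```text
time: 5.45
tool_pos: [0.4671, 0.3958, 0.0572]
tool_rot: [-0.0, 0.011, 1.0, -0.0]
contact_force: [-0.9, 0.6, -1.5]
gripper_width: 0.846
grasp_force: 0.0
```

```bash
python3 - <<'E'
from h import *
a=grab_frame('top')[140:240,90:220];b=grab_frame('scene')[220:360,360:500]
a=cv2.resize(a,(520,400),interpolation=cv2.INTER_CUBIC);b=cv2.resize(b,(560,560),interpolation=cv2.INTER_CUBIC)
im=np.zeros((400,800,3),np.uint8);im[:,:400]=a[:,:400];im[:,400:]=cv2.resize(b,(400,400));im=cv2.convertScaleAbs(im,alpha=1.8)
cv2.imwrite('pics/c3.png',im[:,:,::-1]);s=state();print(s['gripper_width'],s['grasp_force'],s['tool_pos'],s['contact_force'])
E
```

```text
0.9922689916209818 0.0 [0.46705187 0.3958052  0.05715395] [-0.61811961  0.36198643  0.24803203]
```

View pics/c3.png

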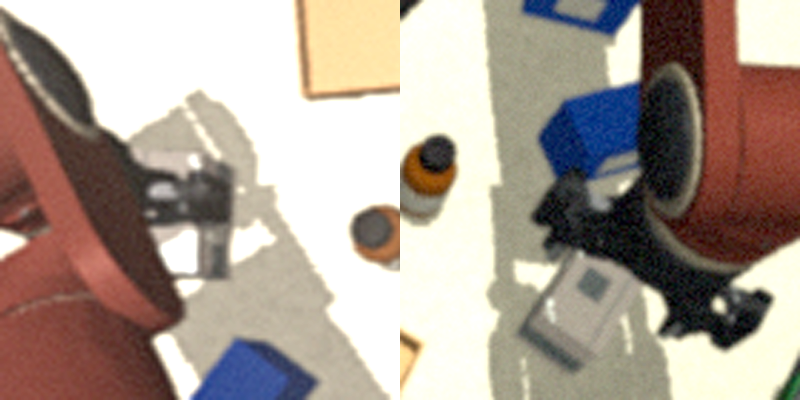

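The carton still stands upright at its original place. The fingers shut just above its top, so they reach less far down than I assumed. I'll go 24 mm lower with the hand open, re-centre and close in steps while watching the force.

```bash
python3 go.py .4706 .3925 .033 1.549 3
```

```text
t 5.55 pos [0.4671 0.3958 0.0572] psi 1.549 zt [-0.001 -0.001 -1.   ] w 0.992 F [-0.6  0.4  0.2] g 0.0 j [ 0.58  0.17  1.76  0.    1.21 -0.97]
[-0.012, -0.011, 0.081] 0.0
[-0.012, -0.011, 0.081] 0.0
[-0.012, -0.011, 0.081] 0.0
```

apply_moves(
  targets=[
    {"translation":[-0.012,-0.011,0.081],"twist":0,"hand":1},
    {"translation":[-0.012,-0.011,0.081],"twist":0,"hand":1},
    {"translation":[-0.012,-0.011,0.081],"twist":0,"hand":1},
    {"translation":[0,0,0],"twist":0,"hand":1},
    {"translation":[0,0,0],"twist":0,"hand":0.7},
  ],
)

```text
time: 6.05
tool_pos: [0.4707, 0.3924, 0.0329]
tool_rot: [-0.001, 0.011, 1.0, -0.0]
contact_force: [0.1, 0.0, 0.3]
gripper_width: 0.86
grasp_force: 0.0
```

apply_moves(
  targets=[
    {"translation":[0,0,0],"twist":0,"hand":0.6},
    {"translation":[0,0,0],"twist":0,"hand":0.5},
    {"translation":[0,0,0],"twist":0,"hand":0.45},
    {"translation":[0,0,0],"twist":0,"hand":0.45},
  ],
)

```text
time: 6.45
tool_pos: [0.4715, 0.393, 0.0344]
tool_rot: [0.001, 0.011, 1.0, 0.0]
contact_force: [0.4, -0.9, 2.0]
gripper_width: 0.525
grasp_force: 61.3
```

Now it holds: width is about 45 mm and the pad force is 61 N. I'll lift.

apply_moves(
  targets=[
    {"translation":[0,0,-0.05],"twist":0,"hand":0.4},
    {"translation":[0,0,-0.15],"twist":0,"hand":0.4},
    {"translation":[0,0,-0.25],"twist":0,"hand":0.4},
    {"translation":[0,0,-0.3],"twist":0,"hand":0.4},
    {"translation":[0,0,-0.3],"twist":0,"hand":0.4},
    {"translation":[0,0,-0.2],"twist":0,"hand":0.4},
    {"translation":[0,0,-0.05],"twist":0,"hand":0.4},
    {"translation":[0,0,0],"twist":0,"hand":0.4},
  ],
)

```text
time: 7.25
tool_pos: [0.4714, 0.393, 0.1651]
tool_rot: [0.001, 0.011, 1.0, 0.001]
contact_force: [0.1, 0.4, -1.7]
gripper_width: 0.53
grasp_force: 61.1
```

```bash
python3 - <<'E'
from h import *
f=grab_frame('scene');p=np.array(state()['tool_pos']);u=proj('scene',p).astype(int);print(p,u,state()['grasp_force'])
o=u-[70,70];c=cv2.resize(f[o[1]:o[1]+130,o[0]:o[0]+140],None,fx=4.5,fy=4.5,interpolation=cv2.INTER_CUBIC)
c=cv2.convertScaleAbs(c,alpha=1.7)
for z in(.04,.02,0,-.022,-.034): 
    q=((proj('scene',p+[.0,0,z])-o)*4.5).astype(int);cv2.circle(c,tuple(int(k) for k in q),2,(0,255,0),-1)
cv2.imwrite('pics/c4.png',c[:,:,::-1])
E
python3 go.py .638 -.258 .164 1.406
```

```text
[0.47069672 0.39254292 0.16330896] [444 308] 61.13478183746338
t 7.3 pos [0.4707 0.3925 0.1633] psi 1.549 zt [-0. -0. -1.] w 0.527 F [-0.5  0.2 -2.1] g 61.1 j [ 0.57  0.06  1.69  0.    1.39 -0.98]
[-0.121, -0.431, -0.0] 0.095
[-0.125, -0.43, -0.0] 0.095
[-0.129, -0.429, -0.0] 0.095
[-0.133, -0.428, -0.0] 0.095
[-0.137, -0.426, -0.0] 0.095
[-0.141, -0.425, -0.0] 0.095
[-0.145, -0.424, -0.0] 0.095
[-0.149, -0.422, -0.0] 0.095
[-0.153, -0.421, -0.0] 0.095
[-0.157, -0.419, -0.0] 0.095
[-0.161, -0.418, -0.0] 0.095
[-0.165, -0.416, -0.0] 0.095
[-0.169, -0.415, -0.0] 0.095
[-0.173, -0.413, -0.0] 0.095
[-0.177, -0.411, -0.0] 0.095
```

View pics/c4.png

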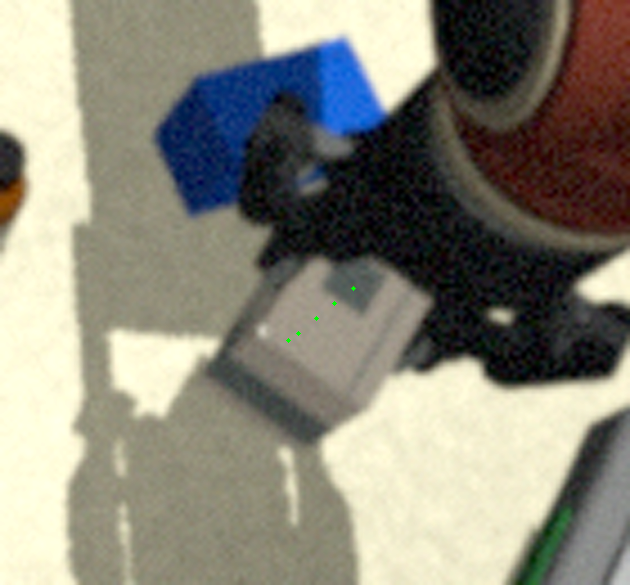

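The carton is held upright. Its top centre projects where expected at TCP+44 mm, and the pads sit about 20–30 mm above the nominal TCP. Now I'll carry it to the carton tray.

apply_moves(
  targets=[
    {"translation":[-0.06,-0.22,0],"twist":0.05,"hand":0.4},
    {"translation":[-0.125,-0.43,0],"twist":0.095,"hand":0.4},
    {"translation":[-0.129,-0.429,0],"twist":0.095,"hand":0.4},
    {"translation":[-0.133,-0.428,0],"twist":0.095,"hand":0.4},
    {"translation":[-0.137,-0.426,0],"twist":0.095,"hand":0.4},
    {"translation":[-0.141,-0.425,0],"twist":0.095,"hand":0.4},
    {"translation":[-0.145,-0.424,0],"twist":0.095,"hand":0.4},
    {"translation":[-0.149,-0.422,0],"twist":0.095,"hand":0.4},
  ],
)

```text
time: 8.1
tool_pos: [0.5547, 0.0655, 0.1613]
tool_rot: [-0.002, 0.047, 0.999, -0.0]
contact_force: [1.6, 0.2, -0.2]
gripper_width: 0.53
grasp_force: 61.3
```

apply_moves(
  targets=[
    {"translation":[-0.153,-0.421,0],"twist":0.095,"hand":0.4},
    {"translation":[-0.157,-0.419,0],"twist":0.095,"hand":0.4},
    {"translation":[-0.161,-0.418,0],"twist":0.095,"hand":0.4},
    {"translation":[-0.165,-0.416,0],"twist":0.095,"hand":0.4},
    {"translation":[-0.169,-0.415,0],"twist":0.095,"hand":0.4},
    {"translation":[-0.173,-0.413,0],"twist":0.095,"hand":0.4},
    {"translation":[-0.1,-0.25,0],"twist":0.095,"hand":0.4},
    {"translation":[0,0,0],"twist":0,"hand":0.4},
  ],
)

```text
time: 8.9
tool_pos: [0.6289, -0.222, 0.1608]
tool_rot: [-0.002, 0.082, 0.997, 0.0]
contact_force: [-0.1, 0.7, -0.3]
gripper_width: 0.525
grasp_force: 61.4
```

```bash
python3 go.py .638 -.258 .165 1.406
```

```text
t 8.9 pos [ 0.6289 -0.222   0.1608] psi 1.407 zt [-0.003  0.001 -1.   ] w 0.525 F [-0.1  0.7 -0.3] g 61.4 j [-0.45  0.19  1.56 -0.    1.4  -1.86]
[-0.148, -0.34, -0.042] 0.009
```

apply_moves(
  targets=[
    {"translation":[-0.08,-0.2,0],"twist":0,"hand":0.4},
    {"translation":[0,0,0],"twist":0,"hand":0.4},
    {"translation":[0,0,0],"twist":0,"hand":0.4},
  ],
)

```text
time: 9.2
tool_pos: [0.6342, -0.2394, 0.1626]
tool_rot: [-0.001, 0.08, 0.997, 0.001]
contact_force: [-0.6, -0.5, -0.6]
gripper_width: 0.529
grasp_force: 61.4
```

```bash
python3 go.py .638 -.258 .165 1.406
```

```text
t 9.2 pos [ 0.6342 -0.2394  0.1626] psi 1.411 zt [-0.001  0.001 -1.   ] w 0.529 F [-0.6 -0.5 -0.6] g 61.4 j [-0.47  0.21  1.53  0.    1.41 -1.88]
[-0.067, -0.178, -0.024] 0.052
```

apply_moves(
  targets=[
    {"translation":[-0.067,-0.178,0],"twist":0.05,"hand":0.4},
    {"translation":[0,0,0],"twist":0,"hand":0.4},
    {"translation":[0,0,0],"twist":0,"hand":0.4},
  ],
)

```text
time: 9.5
tool_pos: [0.6384, -0.2585, 0.1636]
tool_rot: [-0.0, 0.082, 0.997, 0.0]
contact_force: [-1.0, 1.2, -1.0]
gripper_width: 0.53
grasp_force: 61.5
```

```bash
python3 go.py .638 -.258 .045 1.406 6;python3 - <<'E'
from fit import *
for c in('top','scene'): grab_frame(c)
for c in('top','scene'):
    for d in regions_of(c,'carton_mid'):
        ys,xs=np.nonzero(d['pixels']);print(c,round(d['score'],2),xs.min(),xs.max(),ys.min(),ys.max())
q=(.638,-.258,-.165)
for c in('top','scene'): 
    P['x']=lambda c=0:[box(-.04,.04,-.023,.023,.127,.205)]
    ys,xs=np.nonzero(sil(c,'x',q)>.5);print(c,xs.min(),xs.max(),ys.min(),ys.max())
E
```

```text
t 9.5 pos [ 0.6384 -0.2585  0.1636] psi 1.406 zt [-0.  0. -1.] w 0.53 F [-1.   1.2 -1. ] g 61.5 j [-0.49  0.23  1.5   0.    1.41 -1.9 ]
[0.001, 0.001, 0.198] -0.0
[0.001, 0.001, 0.198] -0.0
[0.001, 0.001, 0.198] -0.0
[0.001, 0.001, 0.198] -0.0
[0.001, 0.001, 0.198] -0.0
[0.001, 0.001, 0.198] -0.0
top 0.88 131 168 224 258
top 0.87 160 197 270 296
scene 0.94 403 447 194 232
scene 0.91 96 151 161 213
scene 0.73 357 379 268 295
scene 0.61 408 459 247 285
top 368 399 95 139
scene 95 151 160 215
```

The held carton's silhouette matches the predicted pose over the tray. I'll lower it.

apply_moves(
  targets=[
    {"translation":[0,0,0.2],"twist":0,"hand":0.4},
    {"translation":[0,0,0.25],"twist":0,"hand":0.4},
    {"translation":[0,0,0.25],"twist":0,"hand":0.4},
    {"translation":[0,0,0.25],"twist":0,"hand":0.4},
    {"translation":[0,0,0.17],"twist":0,"hand":0.4},
    {"translation":[0,0,0.07],"twist":0,"hand":0.4},
    {"translation":[0,0,0],"twist":0,"hand":0.4},
    {"translation":[0,0,0],"twist":0,"hand":0.4},
  ],
)

```text
time: 10.5
tool_pos: [0.6393, -0.2589, 0.046]
tool_rot: [0.001, 0.082, 0.997, -0.0]
contact_force: [-0.3, 0.3, -1.4]
gripper_width: 0.53
grasp_force: 61.5
```

```bash
python3 go.py .638 -.258 .037 1.406 3
```

```text
t 10.5 pos [ 0.6393 -0.2589  0.046 ] psi 1.406 zt [ 0.002 -0.001 -1.   ] w 0.53 F [-0.3  0.3 -1.4] g 61.5 j [-0.49  0.34  1.57  0.    1.22 -1.9 ]
[0.005, 0.002, 0.03] 0.001
[0.005, 0.002, 0.03] 0.001
[0.005, 0.002, 0.03] 0.001
```

apply_moves(
  targets=[
    {"translation":[0,0,0.03],"twist":0,"hand":0.4},
    {"translation":[0,0,0.03],"twist":0,"hand":0.4},
    {"translation":[0,0,0.02],"twist":0,"hand":0.4},
    {"translation":[0,0,0.01],"twist":0,"hand":0.4},
    {"translation":[0,0,0],"twist":0,"hand":0.4},
    {"translation":[0,0,0],"twist":0,"hand":0.4},
  ],
)

```text
time: 11.1
tool_pos: [0.6389, -0.2588, 0.0374]
tool_rot: [0.0, 0.082, 0.997, -0.0]
contact_force: [-2.4, 0.8, 5.7]
gripper_width: 0.529
grasp_force: 61.9
```

There is contact at about 6 N, so I'll release gradually and then lift.

apply_moves(
  targets=[
    {"translation":[0,0,0],"twist":0,"hand":0.55},
    {"translation":[0,0,0],"twist":0,"hand":0.65},
    {"translation":[0,0,0],"twist":0,"hand":0.8},
    {"translation":[0,0,0],"twist":0,"hand":0.8},
    {"translation":[0,0,-0.15],"twist":0,"hand":0.8},
    {"translation":[0,0,-0.4],"twist":0,"hand":0.8},
    {"translation":[0,0,-0.45],"twist":0,"hand":0.9},
    {"translation":[0,0,-0.2],"twist":0,"hand":1},
  ],
)

```text
time: 11.9
tool_pos: [0.6408, -0.2597, 0.1628]
tool_rot: [0.004, 0.082, 0.997, -0.002]
contact_force: [1.0, 0.0, 1.0]
gripper_width: 0.998
grasp_force: 0.0
```

```bash
python3 go.py .445 -.405 .16 1.176;python3 go.py .445 -.405 .16 -.395
```

```text
t 11.9 pos [ 0.6408 -0.2597  0.1628] psi 1.406 zt [ 0.008 -0.004 -1.   ] w 0.998 F [1. 0. 1.] g 0.0 j [-0.49  0.23  1.5   0.    1.4  -1.9 ]
[0.282, -0.292, 0.005] 0.384
[0.271, -0.303, 0.005] 0.384
[0.259, -0.313, 0.005] 0.384
[0.247, -0.323, 0.005] 0.384
[0.234, -0.332, 0.005] 0.384
[0.221, -0.341, 0.005] 0.384
t 11.9 pos [ 0.6408 -0.2597  0.1628] psi 1.406 zt [ 0.008 -0.004 -1.   ] w 0.998 F [1. 0. 1.] g 0.0 j [-0.49  0.23  1.5   0.    1.4  -1.9 ]
[0.113, -0.117, 0.002] -0.894
[0.123, -0.106, 0.002] -0.894
[0.132, -0.095, 0.002] -0.894
[0.14, -0.083, 0.002] -0.894
[0.147, -0.07, 0.002] -0.894
[0.152, -0.057, 0.002] -0.894
[0.157, -0.043, 0.002] -0.894
[0.16, -0.029, 0.002] -0.894
[0.162, -0.014, 0.002] -0.894
[0.163, 0.0, 0.002] -0.894
[0.162, 0.015, 0.002] -0.894
[0.16, 0.029, 0.002] -0.894
[0.157, 0.043, 0.002] -0.894
[0.152, 0.057, 0.002] -0.894
[0.146, 0.07, 0.002] -0.894
```

apply_moves(
  targets=[
    {"translation":[0.282,-0.292,0],"twist":0.384,"hand":1},
    {"translation":[0.271,-0.303,0],"twist":0.384,"hand":1},
    {"translation":[0.259,-0.313,0],"twist":0.384,"hand":1},
    {"translation":[0.247,-0.323,0],"twist":0.384,"hand":1},
    {"translation":[0.234,-0.332,0],"twist":0.384,"hand":1},
    {"translation":[0.221,-0.341,0],"twist":0.384,"hand":1},
    {"translation":[0,0,0],"twist":0,"hand":1},
    {"translation":[0,0,0],"twist":0,"hand":1},
  ],
)

```text
time: 12.7
tool_pos: [0.4424, -0.4044, 0.1567]
tool_rot: [0.001, 0.197, 0.98, -0.0]
contact_force: [0.9, 0.3, 0.9]
gripper_width: 1.003
grasp_force: 0.0
```

```bash
python3 go.py .445 -.405 .0235 1.176 5; cat > chk.py <<'E'
import sys
from fit import *
# chk.py name x y yaw [cams]: refit one thing near a pose
n=sys.argv[1];q0=list(map(float,sys.argv[2:5]))
for c in('top','scene'):
    grab_frame(c);b=(0,None)
    for d in regions_of(c,n):
        s=iou(sil(c,n,q0),d['pixels'])
        if s>b[0]: b=(s,d['pixels'])
    if b[0]>.3:
        q,s=fit(n,q0,{c:b[1].astype(float)});print(n,c,round(b[0],2),q.round(4),round(s,3))
E
python3 chk.py carton_mid .638 -.258 -.165
```

```text
t 12.7 pos [ 0.4424 -0.4044  0.1567] psi 1.174 zt [ 0.001 -0.001 -1.   ] w 1.003 F [0.9 0.3 0.9] g 0.0 j [-0.86  0.03  1.73  0.    1.38 -2.04]
[-0.005, 0.001, 0.266] -0.004
[-0.005, 0.001, 0.266] -0.004
[-0.005, 0.001, 0.266] -0.004
[-0.005, 0.001, 0.266] -0.004
[-0.005, 0.001, 0.266] -0.004
carton_mid top 0.87 [ 0.6363 -0.2611 -0.1626] 0.951
carton_mid scene 0.9 [ 0.6386 -0.2612 -0.1988] 0.924
```

The carton stands within about 3 mm of its place. Now I'll descend on the tin.

apply_moves(
  targets=[
    {"translation":[-0.005,0.001,0.25],"twist":0,"hand":1},
    {"translation":[-0.005,0.001,0.35],"twist":0,"hand":1},
    {"translation":[-0.005,0.001,0.35],"twist":0,"hand":1},
    {"translation":[-0.005,0.001,0.25],"twist":0,"hand":1},
    {"translation":[-0.005,0.001,0.13],"twist":0,"hand":1},
    {"translation":[0,0,0],"twist":0,"hand":1},
    {"translation":[0,0,0],"twist":0,"hand":0.8},
    {"translation":[0,0,0],"twist":0,"hand":0.7},
  ],
)

```text
time: 13.7
tool_pos: [0.4464, -0.4054, 0.0248]
tool_rot: [0.001, 0.196, 0.981, -0.001]
contact_force: [0.1, -0.5, 0.6]
gripper_width: 0.707
grasp_force: 0.0
```

apply_moves(
  targets=[
    {"translation":[0,0,0],"twist":0,"hand":0.6},
    {"translation":[0,0,0],"twist":0,"hand":0.5},
    {"translation":[0,0,0],"twist":0,"hand":0.5},
  ],
)

```text
time: 14.0
tool_pos: [0.4465, -0.4058, 0.0251]
tool_rot: [0.002, 0.196, 0.981, -0.001]
contact_force: [0.3, -0.8, 6.8]
gripper_width: 0.648
grasp_force: 64.7
```

apply_moves(
  targets=[
    {"translation":[0,0,-0.05],"twist":0,"hand":0.5},
    {"translation":[0,0,-0.2],"twist":0,"hand":0.5},
    {"translation":[0,0,-0.35],"twist":0,"hand":0.5},
    {"translation":[0,0,-0.4],"twist":0,"hand":0.5},
    {"translation":[0,0,-0.25],"twist":0,"hand":0.5},
    {"translation":[0,0,-0.1],"twist":0,"hand":0.5},
    {"translation":[0,0,0],"twist":0,"hand":0.5},
  ],
)

```text
time: 14.7
tool_pos: [0.4455, -0.4047, 0.1589]
tool_rot: [0.001, 0.196, 0.981, -0.001]
contact_force: [0.4, -0.7, -1.9]
gripper_width: 0.65
grasp_force: 64.0
```

```bash
python3 go.py .622 -.097 .155 1.608 8
```

```text
t 14.7 pos [ 0.4455 -0.4047  0.1589] psi 1.176 zt [ 0.001 -0.002 -1.   ] w 0.65 F [ 0.4 -0.7 -1.9] g 64.0 j [-0.86  0.04  1.72 -0.    1.38 -2.04]
[-0.056, 0.44, 0.005] -0.54
[-0.079, 0.436, 0.005] -0.54
[-0.103, 0.431, 0.005] -0.54
[-0.126, 0.425, 0.005] -0.54
[-0.149, 0.418, 0.005] -0.54
[-0.171, 0.409, 0.005] -0.54
[-0.193, 0.399, 0.005] -0.54
[-0.214, 0.388, 0.005] -0.54
```

apply_moves(
  targets=[
    {"translation":[-0.056,0.44,0],"twist":-0.54,"hand":0.5},
    {"translation":[-0.079,0.436,0],"twist":-0.54,"hand":0.5},
    {"translation":[-0.103,0.431,0],"twist":-0.54,"hand":0.5},
    {"translation":[-0.126,0.425,0],"twist":-0.54,"hand":0.5},
    {"translation":[-0.149,0.418,0],"twist":-0.54,"hand":0.5},
    {"translation":[-0.171,0.409,0],"twist":-0.54,"hand":0.5},
    {"translation":[-0.193,0.399,0],"twist":-0.54,"hand":0.5},
    {"translation":[-0.214,0.388,0],"twist":-0.54,"hand":0.5},
  ],
)

```text
time: 15.5
tool_pos: [0.6207, -0.0946, 0.1541]
tool_rot: [-0.002, -0.02, 1.0, 0.001]
contact_force: [0.2, -0.6, -1.0]
gripper_width: 0.647
grasp_force: 64.3
```

apply_moves(
  targets=[
    {"translation":[0,0,0],"twist":0,"hand":0.5},
    {"translation":[0,0,0],"twist":0,"hand":0.5},
    {"translation":[0,0,0],"twist":0,"hand":0.5},
  ],
)

```text
time: 15.8
tool_pos: [0.6204, -0.0973, 0.1555]
tool_rot: [-0.002, -0.018, 1.0, 0.0]
contact_force: [0.6, -0.8, -1.8]
gripper_width: 0.648
grasp_force: 64.5
```

```bash
python3 go.py .622 -.097 .036 1.608 5; python3 go.py .622 -.097 .155 1.608 1
```

```text
t 15.8 pos [ 0.6204 -0.0973  0.1555] psi 1.607 zt [-0.003  0.    -1.   ] w 0.648 F [ 0.6 -0.8 -1.8] g 64.5 j [-0.27  0.1   1.66 -0.    1.38 -1.88]
[-0.003, 0.0, 0.239] -0.003
[-0.003, 0.0, 0.239] -0.003
[-0.003, 0.0, 0.239] -0.003
[-0.003, 0.0, 0.239] -0.003
[-0.003, 0.0, 0.239] -0.003
t 15.8 pos [ 0.6204 -0.0973  0.1555] psi 1.607 zt [-0.003  0.    -1.   ] w 0.648 F [ 0.6 -0.8 -1.8] g 64.5 j [-0.27  0.1   1.66 -0.    1.38 -1.88]
[-0.016, 0.002, 0.005] -0.013
```

apply_moves(
  targets=[
    {"translation":[-0.016,0,0.15],"twist":0,"hand":0.5},
    {"translation":[0,0,0.3],"twist":0,"hand":0.5},
    {"translation":[0,0,0.3],"twist":0,"hand":0.5},
    {"translation":[0,0,0.25],"twist":0,"hand":0.5},
    {"translation":[0,0,0.14],"twist":0,"hand":0.5},
    {"translation":[0,0,0.05],"twist":0,"hand":0.5},
    {"translation":[0,0,0],"twist":0,"hand":0.5},
    {"translation":[0,0,0],"twist":0,"hand":0.5},
  ],
)

```text
time: 16.6
tool_pos: [0.6244, -0.0972, 0.0401]
tool_rot: [0.001, -0.018, 1.0, -0.0]
contact_force: [0.9, -0.7, -1.4]
gripper_width: 0.65
grasp_force: 64.5
```

apply_moves(
  targets=[
    {"translation":[0,0,0.03],"twist":0,"hand":0.5},
    {"translation":[0,0,0.03],"twist":0,"hand":0.5},
    {"translation":[0,0,0.02],"twist":0,"hand":0.5},
    {"translation":[0,0,0],"twist":0,"hand":0.5},
    {"translation":[0,0,0],"twist":0,"hand":0.5},
  ],
)

```text
time: 17.1
tool_pos: [0.6233, -0.0966, 0.0306]
tool_rot: [-0.0, -0.018, 1.0, 0.0]
contact_force: [-0.5, 0.2, -1.7]
gripper_width: 0.647
grasp_force: 64.5
```

apply_moves(
  targets=[
    {"translation":[0,0,0.015],"twist":0,"hand":0.5},
    {"translation":[0,0,0.013],"twist":0,"hand":0.5},
    {"translation":[0,0,0],"twist":0,"hand":0.5},
    {"translation":[0,0,0],"twist":0,"hand":0.5},
  ],
)

```text
time: 17.5
tool_pos: [0.6236, -0.0967, 0.0282]
tool_rot: [0.0, -0.018, 1.0, -0.0]
contact_force: [-0.7, 0.1, 1.0]
gripper_width: 0.644
grasp_force: 64.7
```

apply_moves(
  targets=[
    {"translation":[0,0,0],"twist":0,"hand":0.68},
    {"translation":[0,0,0],"twist":0,"hand":0.78},
    {"translation":[0,0,0],"twist":0,"hand":0.88},
    {"translation":[0,0,0],"twist":0,"hand":0.95},
    {"translation":[0,0,-0.15],"twist":0,"hand":0.95},
    {"translation":[0,0,-0.4],"twist":0,"hand":0.95},
    {"translation":[0,0,-0.45],"twist":0,"hand":1},
    {"translation":[0,0,-0.25],"twist":0,"hand":1},
  ],
)

```text
time: 18.3
tool_pos: [0.6254, -0.0972, 0.1588]
tool_rot: [0.003, -0.019, 1.0, -0.001]
contact_force: [1.1, -0.4, 0.2]
gripper_width: 1.001
grasp_force: 0.0
```

```bash
python3 go.py .442 -.247 .155 1.6
```

```text
t 18.3 pos [ 0.6254 -0.0972  0.1588] psi 1.608 zt [ 0.007 -0.002 -1.   ] w 1.001 F [ 1.1 -0.4  0.2] g 0.0 j [-0.27  0.1   1.65 -0.    1.38 -1.88]
[0.315, -0.238, 0.006] 0.013
[0.314, -0.239, 0.006] 0.013
[0.314, -0.239, 0.006] 0.013
[0.314, -0.239, 0.006] 0.013
[0.313, -0.24, 0.006] 0.013
[0.313, -0.24, 0.006] 0.013
```

apply_moves(
  targets=[
    {"translation":[0.314,-0.239,0],"twist":0,"hand":1},
    {"translation":[0.314,-0.239,0],"twist":0,"hand":1},
    {"translation":[0.314,-0.239,0],"twist":0,"hand":1},
    {"translation":[0.314,-0.239,0],"twist":0,"hand":1},
    {"translation":[0.314,-0.239,0],"twist":0,"hand":1},
    {"translation":[0.314,-0.239,0],"twist":0,"hand":1},
    {"translation":[0,0,0],"twist":0,"hand":1},
    {"translation":[0,0,0],"twist":0,"hand":1},
  ],
)

```text
time: 19.1
tool_pos: [0.4403, -0.2476, 0.1541]
tool_rot: [0.001, -0.018, 1.0, -0.0]
contact_force: [-0.4, 0.9, 0.1]
gripper_width: 0.996
grasp_force: 0.0
```

```bash
python3 chk.py tin_mid .623 -.097 .037; python3 chk.py carton_mid .638 -.258 -.165; python3 go.py .442 -.247 .024 1.6 5
```

```text
tin_mid top 0.9 [ 0.6208 -0.0972  0.02  ] 0.927
tin_mid scene 0.93 [ 0.622  -0.0966 -0.0023] 0.943
carton_mid top 0.88 [ 0.6365 -0.2606 -0.2057] 0.944
t 19.5 pos [ 0.4408 -0.2464  0.1527] psi 1.609 zt [-0.  0. -1.] w 0.999 F [-0.4  1.5  0.2] g 0.0 j [-0.66 -0.19  1.95  0.    1.39 -2.27]
[-0.002, -0.001, 0.257] 0.018
[-0.002, -0.001, 0.257] 0.018
[-0.002, -0.001, 0.257] 0.018
[-0.002, -0.001, 0.257] 0.018
[-0.002, -0.001, 0.257] 0.018
```

The tin is well placed. Next is the jar.

apply_moves(
  targets=[
    {"translation":[-0.006,0,0.25],"twist":0,"hand":1},
    {"translation":[-0.005,0,0.33],"twist":0,"hand":1},
    {"translation":[0,0,0.33],"twist":0,"hand":1},
    {"translation":[0,0,0.25],"twist":0,"hand":1},
    {"translation":[0,0,0.12],"twist":0,"hand":1},
    {"translation":[0,0,0],"twist":0,"hand":1},
    {"translation":[0,0,0],"twist":0,"hand":0.9},
    {"translation":[0,0,0],"twist":0,"hand":0.8},
  ],
)

```text
time: 20.3
tool_pos: [0.4428, -0.2478, 0.0267]
tool_rot: [0.001, -0.019, 1.0, -0.001]
contact_force: [0.9, -0.6, 0.8]
gripper_width: 0.801
grasp_force: 0.0
```

apply_moves(
  targets=[
    {"translation":[0,0,0],"twist":0,"hand":0.7},
    {"translation":[0,0,0],"twist":0,"hand":0.6},
    {"translation":[0,0,0],"twist":0,"hand":0.55},
    {"translation":[0,0,0],"twist":0,"hand":0.55},
  ],
)

```text
time: 20.7
tool_pos: [0.4429, -0.248, 0.0271]
tool_rot: [0.001, -0.018, 1.0, -0.001]
contact_force: [-0.4, -0.2, 6.3]
gripper_width: 0.711
grasp_force: 63.6
```

apply_moves(
  targets=[
    {"translation":[0,0,-0.05],"twist":0,"hand":0.5},
    {"translation":[0,0,-0.2],"twist":0,"hand":0.5},
    {"translation":[0,0,-0.35],"twist":0,"hand":0.5},
    {"translation":[0,0,-0.4],"twist":0,"hand":0.5},
    {"translation":[0,0,-0.25],"twist":0,"hand":0.5},
    {"translation":[0,0,-0.1],"twist":0,"hand":0.5},
    {"translation":[0,0,0],"twist":0,"hand":0.5},
  ],
)

```text
time: 21.4
tool_pos: [0.442, -0.2473, 0.161]
tool_rot: [0.001, -0.018, 1.0, -0.001]
contact_force: [0.4, 1.3, -2.7]
gripper_width: 0.712
grasp_force: 65.7
```

```bash
python3 go.py .605 .2785 .16 1.663 15|sed -n '1p;2p;6p;11p;16p'
```

```text
t 21.4 pos [ 0.442  -0.2473  0.161 ] psi 1.608 zt [ 0.002 -0.002 -1.   ] w 0.712 F [ 0.4  1.3 -2.7] g 65.7 j [-0.66 -0.2   1.94 -0.    1.4  -2.26]
[-0.122, 0.346, 0.001] -0.037
[-0.127, 0.344, 0.001] -0.037
[-0.133, 0.342, 0.001] -0.037
[-0.139, 0.34, 0.001] -0.037
```

apply_moves(
  targets=[
    {"translation":[-0.122,0.346,0],"twist":-0.037,"hand":0.5},
    {"translation":[-0.123,0.346,0],"twist":-0.037,"hand":0.5},
    {"translation":[-0.124,0.345,0],"twist":-0.037,"hand":0.5},
    {"translation":[-0.125,0.345,0],"twist":-0.037,"hand":0.5},
    {"translation":[-0.126,0.345,0],"twist":-0.037,"hand":0.5},
    {"translation":[-0.127,0.344,0],"twist":-0.037,"hand":0.5},
    {"translation":[-0.129,0.344,0],"twist":-0.037,"hand":0.5},
    {"translation":[-0.13,0.343,0],"twist":-0.037,"hand":0.5},
  ],
)

```text
time: 22.2
tool_pos: [0.5267, 0.0352, 0.1566]
tool_rot: [-0.002, -0.033, 0.999, 0.0]
contact_force: [1.0, -0.7, -2.7]
gripper_width: 0.712
grasp_force: 66.3
```

apply_moves(
  targets=[
    {"translation":[-0.131,0.343,0],"twist":-0.037,"hand":0.5},
    {"translation":[-0.133,0.342,0],"twist":-0.037,"hand":0.5},
    {"translation":[-0.134,0.342,0],"twist":-0.037,"hand":0.5},
    {"translation":[-0.135,0.341,0],"twist":-0.037,"hand":0.5},
    {"translation":[-0.136,0.341,0],"twist":-0.037,"hand":0.5},
    {"translation":[-0.137,0.34,0],"twist":-0.037,"hand":0.5},
    {"translation":[-0.139,0.34,0],"twist":-0.037,"hand":0.5},
    {"translation":[0,0,0],"twist":0,"hand":0.5},
  ],
)

```text
time: 23.0
tool_pos: [0.6026, 0.2824, 0.1559]
tool_rot: [-0.002, -0.048, 0.999, 0.0]
contact_force: [-0.2, -0.1, -1.9]
gripper_width: 0.71
grasp_force: 66.5
```

apply_moves(
  targets=[
    {"translation":[0,0,0],"twist":0,"hand":0.5},
    {"translation":[0,0,0],"twist":0,"hand":0.5},
  ],
)

```text
time: 23.2
tool_pos: [0.6028, 0.278, 0.1575]
tool_rot: [-0.002, -0.046, 0.999, -0.001]
contact_force: [-0.2, -1.1, -2.5]
gripper_width: 0.714
grasp_force: 66.5
```

```bash
python3 go.py .605 .2785 .04 1.663 1
```

```text
t 23.2 pos [0.6028 0.278  0.1575] psi 1.663 zt [-0.003 -0.002 -1.   ] w 0.714 F [-0.2 -1.1 -2.5] g 66.5 j [ 0.32  0.18  1.57 -0.    1.4  -1.34]
[-0.023, 0.002, 1.175] -0.003
```

Target TCP height is .0301. I'll descend to about .038 and then creep.

apply_moves(
  targets=[
    {"translation":[-0.01,0,0.15],"twist":0,"hand":0.5},
    {"translation":[0,0,0.3],"twist":0,"hand":0.5},
    {"translation":[0,0,0.3],"twist":0,"hand":0.5},
    {"translation":[0,0,0.25],"twist":0,"hand":0.5},
    {"translation":[0,0,0.14],"twist":0,"hand":0.5},
    {"translation":[0,0,0.05],"twist":0,"hand":0.5},
    {"translation":[0,0,0],"twist":0,"hand":0.5},
    {"translation":[0,0,0],"twist":0,"hand":0.5},
  ],
)

```text
time: 24.0
tool_pos: [0.6061, 0.2794, 0.0425]
tool_rot: [0.001, -0.046, 0.999, 0.0]
contact_force: [0.8, 0.4, -2.0]
gripper_width: 0.709
grasp_force: 66.5
```

apply_moves(
  targets=[
    {"translation":[0,0,0.025],"twist":0,"hand":0.5},
    {"translation":[0,0,0.02],"twist":0,"hand":0.5},
    {"translation":[0,0,0.02],"twist":0,"hand":0.5},
    {"translation":[0,0,0],"twist":0,"hand":0.5},
    {"translation":[0,0,0],"twist":0,"hand":0.5},
  ],
)

```text
time: 24.5
tool_pos: [0.6048, 0.2792, 0.0342]
tool_rot: [-0.0, -0.046, 0.999, -0.0]
contact_force: [0.4, 0.1, -2.5]
gripper_width: 0.707
grasp_force: 66.5
```

apply_moves(
  targets=[
    {"translation":[0,0,0.02],"twist":0,"hand":0.5},
    {"translation":[0,0,0.015],"twist":0,"hand":0.5},
    {"translation":[0,0,0.01],"twist":0,"hand":0.5},
    {"translation":[0,0,0],"twist":0,"hand":0.5},
    {"translation":[0,0,0],"twist":0,"hand":0.5},
  ],
)

```text
time: 25.0
tool_pos: [0.605, 0.2792, 0.0302]
tool_rot: [0.0, -0.046, 0.999, -0.0]
contact_force: [-1.1, -1.2, 1.7]
gripper_width: 0.715
grasp_force: 66.6
```

apply_moves(
  targets=[
    {"translation":[0,0,0],"twist":0,"hand":0.75},
    {"translation":[0,0,0],"twist":0,"hand":0.85},
    {"translation":[0,0,0],"twist":0,"hand":0.95},
    {"translation":[0,0,0],"twist":0,"hand":1},
    {"translation":[0,0,-0.15],"twist":0,"hand":1},
    {"translation":[0,0,-0.4],"twist":0,"hand":1},
    {"translation":[0,0,-0.45],"twist":0,"hand":1},
    {"translation":[0,0,-0.25],"twist":0,"hand":1},
  ],
)

```text
time: 25.8
tool_pos: [0.6069, 0.2799, 0.161]
tool_rot: [0.003, -0.046, 0.999, 0.001]
contact_force: [0.2, 0.2, 1.2]
gripper_width: 1.001
grasp_force: 0.0
```

```bash
python3 go.py .457 .252 .155 1.663 5
```

```text
t 25.8 pos [0.6069 0.2799 0.161 ] psi 1.663 zt [ 0.007  0.002 -1.   ] w 1.001 F [0.2 0.2 1.2] g 0.0 j [ 0.32  0.18  1.56 -0.    1.39 -1.34]
[0.304, -0.028, 0.012] 0.001
[0.304, -0.028, 0.012] 0.001
[0.304, -0.028, 0.012] 0.001
[0.304, -0.028, 0.012] 0.001
[0.304, -0.028, 0.012] 0.001
```

apply_moves(
  targets=[
    {"translation":[0.304,-0.028,0],"twist":0,"hand":0.9},
    {"translation":[0.304,-0.028,0],"twist":0,"hand":0.9},
    {"translation":[0.304,-0.028,0],"twist":0,"hand":0.9},
    {"translation":[0.304,-0.028,0],"twist":0,"hand":0.9},
    {"translation":[0.304,-0.028,0],"twist":0,"hand":0.9},
    {"translation":[0,0,0],"twist":0,"hand":0.9},
    {"translation":[0,0,0],"twist":0,"hand":0.9},
  ],
)

```text
time: 26.5
tool_pos: [0.4551, 0.2514, 0.1561]
tool_rot: [0.001, -0.046, 0.999, 0.0]
contact_force: [0.0, -1.0, 1.0]
gripper_width: 0.903
grasp_force: 0.0
```

```bash
python3 chk.py jar_mid .605 .279 0; python3 go.py .457 .252 .018 1.663 5
```

```text
jar_mid top 0.89 [0.6048 0.2783 0.0714] 0.898
jar_mid scene 0.86 [0.6073 0.2797 0.084 ] 0.873
t 26.7 pos [0.4559 0.2514 0.1554] psi 1.663 zt [ 0.001  0.    -1.   ] w 0.899 F [ 0.   0.2 -0.7] g 0.0 j [ 0.36 -0.16  1.91 -0.    1.38 -1.3 ]
[-0.002, 0.001, 0.275] -0.0
[-0.002, 0.001, 0.275] -0.0
[-0.002, 0.001, 0.275] -0.0
[-0.002, 0.001, 0.275] -0.0
[-0.002, 0.001, 0.275] -0.0
```

The jar is well placed. Now the bottle.

apply_moves(
  targets=[
    {"translation":[-0.01,0,0.25],"twist":0,"hand":0.9},
    {"translation":[0,0,0.33],"twist":0,"hand":0.9},
    {"translation":[0,0,0.33],"twist":0,"hand":0.9},
    {"translation":[0,0,0.25],"twist":0,"hand":0.9},
    {"translation":[0,0,0.14],"twist":0,"hand":0.9},
    {"translation":[0,0,0.07],"twist":0,"hand":0.9},
    {"translation":[0,0,0],"twist":0,"hand":0.9},
    {"translation":[0,0,0],"twist":0,"hand":0.7},
  ],
)

```text
time: 27.5
tool_pos: [0.4571, 0.2517, 0.0191]
tool_rot: [0.001, -0.046, 0.999, 0.0]
contact_force: [0.6, -1.0, 0.2]
gripper_width: 0.744
grasp_force: 0.0
```

apply_moves(
  targets=[
    {"translation":[0,0,0],"twist":0,"hand":0.6},
    {"translation":[0,0,0],"twist":0,"hand":0.5},
    {"translation":[0,0,0],"twist":0,"hand":0.45},
    {"translation":[0,0,0],"twist":0,"hand":0.4},
    {"translation":[0,0,0],"twist":0,"hand":0.35},
  ],
)

```text
time: 28.0
tool_pos: [0.457, 0.2519, 0.0194]
tool_rot: [0.001, -0.046, 0.999, 0.0]
contact_force: [-1.0, 1.6, 6.0]
gripper_width: 0.471
grasp_force: 60.7
```

apply_moves(
  targets=[
    {"translation":[0,0,-0.05],"twist":0,"hand":0.3},
    {"translation":[0,0,-0.2],"twist":0,"hand":0.3},
    {"translation":[0,0,-0.35],"twist":0,"hand":0.3},
    {"translation":[0,0,-0.4],"twist":0,"hand":0.3},
    {"translation":[0,0,-0.25],"twist":0,"hand":0.3},
    {"translation":[0,0,-0.1],"twist":0,"hand":0.3},
    {"translation":[0,0,0],"twist":0,"hand":0.3},
  ],
)

```text
time: 28.7
tool_pos: [0.4564, 0.2515, 0.1539]
tool_rot: [0.001, -0.046, 0.999, 0.0]
contact_force: [-0.5, -0.7, -0.8]
gripper_width: 0.477
grasp_force: 60.7
```

```bash
python3 go.py .6284 .0948 .15 1.675 6
```

```text
t 28.7 pos [0.4564 0.2515 0.1539] psi 1.663 zt [ 0.002  0.001 -1.   ] w 0.477 F [-0.5 -0.7 -0.8] g 60.7 j [ 0.36 -0.16  1.91 -0.    1.38 -1.3 ]
[-0.261, -0.286, 0.006] -0.02
[-0.261, -0.287, 0.006] -0.02
[-0.26, -0.287, 0.006] -0.02
[-0.26, -0.288, 0.006] -0.02
[-0.259, -0.289, 0.006] -0.02
[-0.259, -0.289, 0.006] -0.02
```

apply_moves(
  targets=[
    {"translation":[-0.261,-0.286,0],"twist":-0.02,"hand":0.3},
    {"translation":[-0.261,-0.287,0],"twist":-0.02,"hand":0.3},
    {"translation":[-0.26,-0.287,0],"twist":-0.02,"hand":0.3},
    {"translation":[-0.26,-0.288,0],"twist":-0.02,"hand":0.3},
    {"translation":[-0.259,-0.289,0],"twist":-0.02,"hand":0.3},
    {"translation":[-0.259,-0.289,0],"twist":-0.02,"hand":0.3},
    {"translation":[0,0,0],"twist":0,"hand":0.3},
    {"translation":[0,0,0],"twist":0,"hand":0.3},
  ],
)

```text
time: 29.5
tool_pos: [0.6265, 0.094, 0.1495]
tool_rot: [-0.003, -0.051, 0.999, 0.0]
contact_force: [0.6, 0.7, -2.3]
gripper_width: 0.473
grasp_force: 60.9
```

```bash
python3 go.py .6284 .0948 .032 1.675 1; python3 - <<'E'
from h import *
f=grab_frame('scene');o=np.array([200,220]);c=cv2.resize(f[o[1]:o[1]+150,o[0]:o[0]+160],None,fx=4,fy=4,interpolation=cv2.INTER_CUBIC)
cv2.imwrite('pics/c5.png',cv2.convertScaleAbs(c,alpha=1.5)[:,:,::-1])
p=np.array(state()['tool_pos'])
for z in (-.0194,-.0194+.096): print(((proj('scene',p+[0,0,z])-o)*4).round())
E
```

```text
t 29.5 pos [0.6265 0.094  0.1495] psi 1.674 zt [-0.005  0.    -1.   ] w 0.473 F [ 0.6  0.7 -2.3] g 60.9 j [ 0.03  0.12  1.65  0.    1.38 -1.64]
[-0.019, 0.006, 1.175] -0.014
[243. 263.]
[232. 190.]
```

View pics/c5.png

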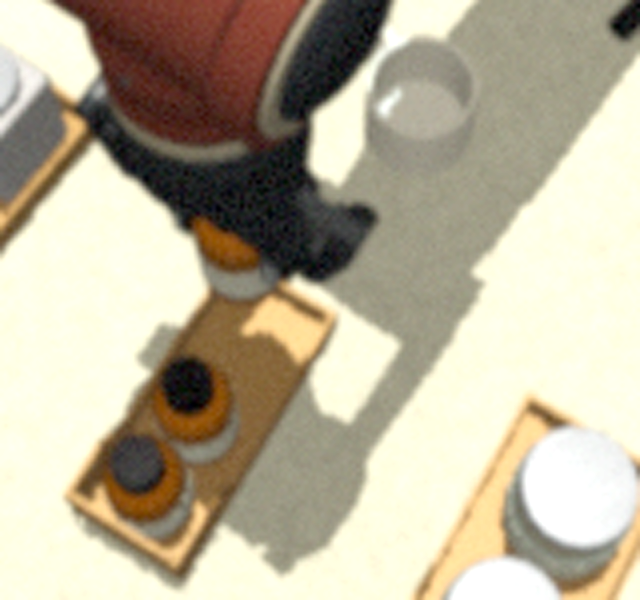

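The bottle hangs upright in the grip, with its foot near (240,275) in the crop as predicted. The jar tray holds both jars. I'll lower the bottle.

apply_moves(
  targets=[
    {"translation":[-0.006,0.003,0.15],"twist":0,"hand":0.3},
    {"translation":[0,0,0.3],"twist":0,"hand":0.3},
    {"translation":[0,0,0.3],"twist":0,"hand":0.3},
    {"translation":[0,0,0.25],"twist":0,"hand":0.3},
    {"translation":[0,0,0.14],"twist":0,"hand":0.3},
    {"translation":[0,0,0.05],"twist":0,"hand":0.3},
    {"translation":[0,0,0],"twist":0,"hand":0.3},
    {"translation":[0,0,0],"twist":0,"hand":0.3},
  ],
)

```text
time: 30.35
tool_pos: [0.6295, 0.0953, 0.0353]
tool_rot: [0.001, -0.052, 0.999, -0.0]
contact_force: [-0.3, 0.0, -0.7]
gripper_width: 0.472
grasp_force: 60.9
```

apply_moves(
  targets=[
    {"translation":[0,0,0.02],"twist":0,"hand":0.3},
    {"translation":[0,0,0.02],"twist":0,"hand":0.3},
    {"translation":[0,0,0.015],"twist":0,"hand":0.3},
    {"translation":[0,0,0],"twist":0,"hand":0.3},
    {"translation":[0,0,0],"twist":0,"hand":0.3},
  ],
)

```text
time: 30.85
tool_pos: [0.6284, 0.095, 0.0283]
tool_rot: [-0.0, -0.052, 0.999, -0.0]
contact_force: [-0.1, 0.1, -1.9]
gripper_width: 0.475
grasp_force: 60.9
```

apply_moves(
  targets=[
    {"translation":[0,0,0.025],"twist":0,"hand":0.3},
    {"translation":[0,0,0.02],"twist":0,"hand":0.3},
    {"translation":[0,0,0.015],"twist":0,"hand":0.3},
    {"translation":[0,0,0],"twist":0,"hand":0.3},
    {"translation":[0,0,0],"twist":0,"hand":0.3},
  ],
)

```text
time: 31.35
tool_pos: [0.6285, 0.0951, 0.0224]
tool_rot: [0.0, -0.052, 0.999, 0.0]
contact_force: [0.3, 0.3, 0.5]
gripper_width: 0.474
grasp_force: 61.0
```

apply_moves(
  targets=[
    {"translation":[0,0,0.003],"twist":0,"hand":0.45},
    {"translation":[0,0,0],"twist":0,"hand":0.55},
    {"translation":[0,0,0],"twist":0,"hand":0.65},
    {"translation":[0,0,0],"twist":0,"hand":0.75},
    {"translation":[0,0,0],"twist":0,"hand":0.8},
    {"translation":[0,0,-0.15],"twist":0,"hand":0.8},
    {"translation":[0,0,-0.4],"twist":0,"hand":0.8},
    {"translation":[0,0,-0.4],"twist":0,"hand":0.8},
  ],
)

```text
time: 32.15
tool_pos: [0.6277, 0.095, 0.118]
tool_rot: [-0.001, -0.052, 0.999, 0.0]
contact_force: [-0.3, 0.3, 0.7]
gripper_width: 0.801
grasp_force: 0.0
```

apply_moves(
  targets=[
    {"translation":[0.2,0,-0.3],"twist":0,"hand":1},
    {"translation":[0.45,0,0],"twist":0,"hand":1},
    {"translation":[0.45,0,0],"twist":0,"hand":1},
    {"translation":[0.45,0,0],"twist":0,"hand":1},
    {"translation":[0.3,0,0],"twist":0,"hand":1},
    {"translation":[0,0,0],"twist":0,"hand":1},
    {"translation":[0,0,0],"twist":0,"hand":1},
  ],
)

```text
time: 32.85
tool_pos: [0.4449, 0.0758, 0.1483]
tool_rot: [0.002, -0.052, 0.999, -0.0]
contact_force: [0.3, 0.1, 0.8]
gripper_width: 1.0
grasp_force: 0.0
```

```bash
for a in "bottle_mid .6284 .0948 0" "jar_mid .605 .2785 0" "tin_mid .622 -.097 .037" "carton_mid .638 -.258 -.165" "roll_mid .4518 -.0702 0"; do python3 chk.py $a; done; python3 - <<'E'
from h import *
f=grab_frame('top')[75:225,110:400];cv2.imwrite('pics/f.png',cv2.resize(f,None,fx=2.7,fy=2.7,interpolation=cv2.INTER_CUBIC)[:,:,::-1])
print(recognise('top','cup_mid'),state()['contact_force'],state()['tool_pos'])
E
```

```text
bottle_mid top 0.83 [ 0.6257  0.0959 -0.0102] 0.848
bottle_mid scene 0.92 [0.6286 0.0957 0.0299] 0.943
jar_mid top 0.83 [0.6035 0.2797 0.0769] 0.834
jar_mid scene 0.88 [0.6074 0.2798 0.0968] 0.905
tin_mid scene 0.93 [ 0.6228 -0.0958 -0.0078] 0.947
carton_mid top 0.89 [ 0.6374 -0.2608 -0.1845] 0.959
carton_mid scene 0.91 [ 0.6375 -0.2614 -0.157 ] 0.952
roll_mid top 0.91 [ 0.451  -0.0725  0.0544] 0.944
roll_mid scene 0.94 [ 0.4529 -0.0702  0.0819] 0.957
[] [0.43543146 0.62495449 0.33738284] [0.44445767 0.07578921 0.14703915]
```

View pics/f.png

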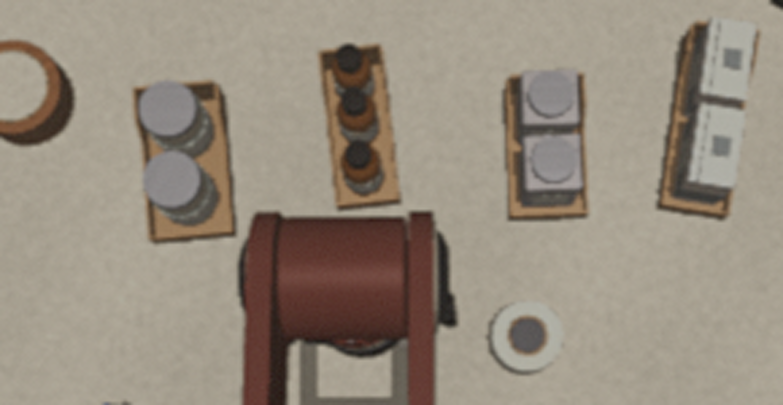

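All four strays stand upright in their trays: jar (175,180), bottle (358,155), tin (553,160) and carton (720,145). The roll has not moved. The arm hides the cup here, but the previous picture showed it standing untouched, and the hand is about 100 mm above its rim with no contact force. I'm handing in.

```bash
python3 -c "
from plant import *
print(job_done())"
```

```text
the job is handed in; nothing more can be done
None
```

I handed the job in at about 33 s of the 104 s: the jar, tin, carton and bottle stand upright in their own trays, measured within about 4 mm of centre. On the first try at the carton the fingers closed on its top (about 24 N); it stayed upright. The roll has not moved; the cup was hidden by the arm in the last picture but stood in place in the one before.

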